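# Re-arm the bench supply with the key switch and put the key back

## Task

Re-arm the bench supply: turn the key that was left in the console's lock gently clockwise until the selector is against its stop, turn the key back anticlockwise to the one position where it comes out and draw it out without forcing it. Then stand the key upright in the slot of the wooden key stand, leaving the selector turned over, the red stop button unpressed and everything else where it is.

Things in the scene. Friction and masses are not known exactly. Their poses are not given: they have to be found in the camera images.
- console: Grey steel bench-supply console, fixed, 180 (x) x 250 (y) x 80 mm high; origin at the centre of its underside, z up. Its flat top carries the key lock (55 mm to -y of the centre) and a red push button on a yellow base (80 mm to +y, 20 mm to +x of the centre, about 35 mm high).
- keyhole (a point): Centre of the lock on the console's top face, 80 mm above the table, on its vertical turning axis; axes as the console's. Steel face 36 mm across with a black keyhole that has one radial notch. The notch points to yaw 0.78 rad in the console's frame, but the cylinder sits turned by up to 0.25 rad either way (unmeasured, varies). The key comes out only with its bit under the notch, within 0.07 rad.
- lock_inside (a point): In the lock's cavity, on its axis, 20 mm below the face. A 14 mm plate, 1 mm play round the shaft, covers it: away from the notch the key lifts 3 mm and is caught. Anticlockwise (from above) the bit meets a fixed stop just at the notch. Clockwise from the notch it turns freely 0.85 to 0.95 rad, then pushes the selector against some 0.06 N m of friction to a hard stop 1.55 rad from the notch.
- selector (a joint): Selector in the lock with a flat red pointer on the black ring round the lock face (3 mm high, reaching 35 mm from the axis); rad, clockwise from above: 0 to 0.1 at the start, 0.70 at its hard stop (supply armed). Only the key's bit pushes it, clockwise only; it stays where it is left when the key turns back.
- key: Key, 69 mm long, 45 g, loose, upright in the lock, caught, bit 0.25 to 0.80 rad clockwise of the notch. Origin at the foot of the shaft, 24 mm below the lock face; z up, x towards the bit. Shaft 8 mm across; bit at the foot to 12 mm along +x, 4 mm thick, 7 mm high; collar 18 mm across, 24 to 27 mm above the foot, rests on the lock face. Over 50 N between key and lock (some 0.2 N m) is forcing.
- key_foot (a point): The foot of the key's shaft, on its axis; same point and axes as the key's origin.
- key_bow (a point): Centre of the key's flat yellow bow, 53 mm above the foot (29 mm above the lock face): the place to grip. The bow is 26 mm wide along the key's x (in the plane of the bit), 9 mm thick along its y, and spans 37 to 69 mm above the foot.
- key_stand: Wooden key stand, fixed block 80 (x) x 60 (y) x 40 mm high; origin at the centre of its underside. In the centre of its top a slot 36 mm long (x) by 14 mm wide (y), 32 mm deep. The key stands in it on its collar with the bit along the slot, either way round, its foot then 16 mm above the table.
- stop_button (a joint): Red stop button on the console, m: 0 out, 0.006 pressed. Leave alone.
- beaker: Glass beaker, 72 mm across, 95 mm high, bystander at the far side.
- flask: Green glass conical flask, 84 mm across, 124 mm high, bystander at the far side.
- reagent: Amber bottle, 68 mm across, 150 mm high, bystander at the far side.
- molecule: Ball-and-stick molecule model, black centre and three red balls, 130 mm across, bystander at the far side.
- binder: Blue ring binder lying flat, 280 x 240 x 45 mm, bystander on the left.
- notebook: Green notebook lying flat, 210 x 160 x 18 mm, bystander on the right.
- mug: Blue mug, 80 mm across, 90 mm high, bystander on the near right.
Mind the look-alikes: they are no part of the job. Of the things like the key_stand, leave any that is blue; of the rest the smaller one is meant.

How it is judged:
By the outcome, as a careful person would: the job done as asked, in the order asked, and still so for the second after the job is handed in, with the robot touching nothing.
It also fails if it takes over 72 s, if anything falls off the work surface, if the arm or the gripper's body presses on something with over 40 N, if the wrist force passes 120 N, or if a joint passes its speed limit or range.

## Robot

A 6-joint arm with a two-finger parallel gripper is mounted at the origin on the work surface. World frame = base frame: x ahead of the robot, y to its left, z up, the work surface at z = 0. Lengths are in mm, angles in rad, forces in N, time in s.
With the tool pointing down it reaches from about 350 to 725 mm from the base axis. Payload 6 kg.
Tool frame: the origin (TCP) lies midway between the tips of the shut fingers; the grasp point (between the pads) lies bot.grip_point_offset behind it (bot.grip_point_offset is the distance from the TCP to the grasp point, in mm); z points along the fingers, y is the line along which they close (so a half turn about z gives the same grasp; the last joint's range is limited). The gripper opens to 85 mm and grips with 20 to 120 N. Pads are 22 mm wide; open, the fingers measure 114 mm over their backs; the gripper's body (76 mm by 85 mm) begins 54 mm behind the grasp point. The pads swing forward as they close: fully open they stand 13 mm farther back than shut.
Start: joints at [1.676, 0.04, 0.085, 0, -1.615, -0.334], TCP at [136.061, 584.343, 192.261] pointing down, gripper open.
Joint ranges: [-2.56, 2.56], [-1.29, 2.01], [-1.08, 1.49], [-3.29, 1.98], [-2.81, -0.18], [-2.99, 2.99]. Speed limits (rad/s): [2.57, 2.57, 3.01, 3.14, 3.14, 3.14].

## Interface

Orientations are given as a unit quaternion [x, y, z, w].
In Python, from station import bot gives the robot as it stands. Calls block until the motion is done:
- bot.move_ptp(position, orientation): joint-space move of the TCP to a pose.
- bot.movel(position, speed=150, rotation=None, force_limit=None): straight line of the TCP; rotation=None keeps the orientation; speed is the mean speed in mm/s. With force_limit (N) it stops when the force on the tool has changed by that much, and returns True; else False.
- bot.move_j(angles): joint-space move.
- bot.command_gripper(opening): opening from 0.0 (shut) to 1.0 (fully open); the grip force is fixed at half the most; returns when the fingers have stopped.
- bot.dwell(seconds).
- bot.inverse_kinematics(position, orientation): joint angles nearest the present ones, or None.
- bot.state(): the state.
- bot.capture(name): name is "scene" or "top" or "wrist"; returns the picture (480x640x3 uint8, red, green, blue); there is no depth.
- bot.camera_info(name): a dict with "vfov" (degrees; the focal length in pixels is half the picture's height over the tangent of half this angle, whatever the lens; pixels are square), "cx", "cy" (the principal point, pixels), "k1" (the pictures are not rectified: a ray, as slopes to the right and down, at radius r is drawn at 1 + k1 r^2 times it, then the intrinsics apply), "view" (4x4, takes a point from world to camera coordinates). Camera axes: x right, y down, z forward; pixel columns grow to the right and rows downward; lengths in mm; the calibration is good to about 2 mm. A picture is of the moment at which its call begins: read the wrist's pose just before it. camera_info takes no time and is no camera call; for the wrist camera it gives the pose at the moment of the call.
A pose or a line that the arm cannot do raises bot.MotionError and nothing moves.
- bot.sign_off(): hands the job in; it is judged then, once.
The state is a dict: "clock": time; "q": joint angles; "joint_vel": joint speeds; "tau": joint torques, N m; "tcp_pos": TCP position; "tool_rot": TCP orientation; "contact_force": force on the tool from outside, world axes, zero at the start; "wrist_torque": the same for the moment, N m; "opening": opening from 0.0 (shut) to 1.0 (fully open); "gripper_force": force on a finger pad.
Only numpy, scipy, OpenCV 4.12 (cv2) and the standard library are available. Lean on these libraries where they do the work, as an engineer would, in place of code of your own. Each camera call takes 0.05 s, during which the arm holds its last target. There are 200 camera calls.

## Working session

There is one attempt and no reset: what is moved stays moved. The work goes in short steps, each a Python script; the robot and the scene stay as the last script left them, time stands still between calls to the robot, and variables do not carry over. Pictures are saved under pics/ and viewed, at most 10 in all, crops included, and the job is handed in when it is done.

```bash
ls; mkdir -p pics; python3 - <<'E'
from station import bot
import cv2
for n in("top","scene"):
    cv2.imwrite(f"pics/{n}0.png",bot.capture(n)[:,:,::-1]); i=bot.camera_info(n); print(n,i)
print(bot.grip_point_offset,bot.state())
E
```

```text
pics
top {'vfov': 49.22855506994286, 'cx': 324.5588808070739, 'cy': 248.01728088325785, 'k1': -0.11595938859918599, 'view': array([[-4.03371337e-02, -9.99186126e-01,  1.86695162e-05,
         3.98739787e+01],
       [-9.78388119e-01,  3.94937259e-02, -2.02970282e-01,
         5.52349140e+02],
       [ 2.02804352e-01, -8.20550541e-03, -9.79184898e-01,
         1.29915970e+03],
       [ 0.00000000e+00,  0.00000000e+00,  0.00000000e+00,
         1.00000000e+00]])}
scene {'vfov': 51.55419385685471, 'cx': 319.2332396344246, 'cy': 235.60348543119258, 'k1': -0.03375828842511009, 'view': array([[ 7.49257998e-01,  6.62253272e-01,  5.74937521e-03,
        -4.16334477e+02],
       [ 3.61035747e-01, -4.01158854e-01, -8.41857923e-01,
        -1.34660043e+02],
       [-5.55216752e-01,  6.32844513e-01, -5.39668585e-01,
         1.56166771e+03],
       [ 0.00000000e+00,  0.00000000e+00,  0.00000000e+00,
         1.00000000e+00]])}
18.700000000000003 {'clock': 0.1, 'q': array([ 1.67571468e+00,  4.07914325e-02,  8.39144819e-02, -4.11570838e-04,
       -1.61547955e+00, -3.33648420e-01]), 'joint_vel': array([ 0.00040803, -0.00163096,  0.00215826,  0.00138451, -0.00030028,
        0.00025739]), 'tau': array([-5.01655246e-03, -3.69348121e+01,  3.48284090e+01,  6.95177749e+00,
       -4.50753476e-03, -3.92560906e-06]), 'tcp_pos': array([135.92428666, 584.04331717, 191.35772536]), 'tool_rot': array([ 9.93468152e-01, -1.14106883e-01, -3.09713986e-05,  8.06128806e-04]), 'contact_force': array([-0.64216694,  0.37141943,  0.0797459 ]), 'wrist_torque': array([ 0.01989102,  0.00376509, -0.03000577]), 'gripper_force': 0.0, 'opening': 1.0009214609537658}
```

View pics/top0.png

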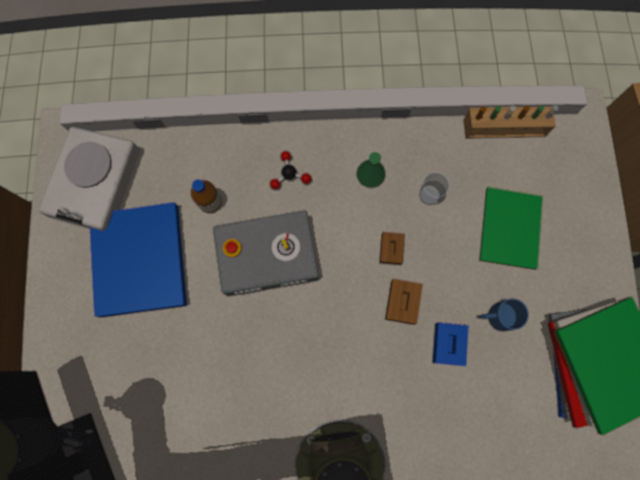

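View pics/scene0.png

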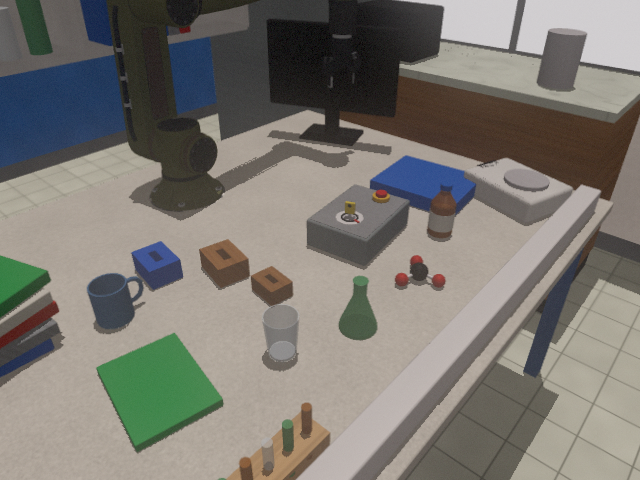

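The top view shows the console centre at about (267,252), the lock and yellow bow at (286,247) and the button at (232,247). The small brown stand is at (392,248), with a larger brown one at (405,302) and a blue one at (451,344) as decoys. Next: unproject these and look from near with the wrist camera.

```bash
cat > h.py <<'E'
from station import bot
import cv2, numpy as np
from scipy.spatial.transform import Rotation as R
def K(i):
    f=240/np.tan(np.radians(i["vfov"]/2)); return np.array([[f,0,i["cx"]],[0,f,i["cy"]],[0,0,1.]])
def dist(i):
    return np.array([i["k1"],0,0,0,0.])
def proj(P,i):
    V=i["view"]; return cv2.projectPoints(np.array(P,float).reshape(-1,1,3),cv2.Rodrigues(V[:3,:3])[0],V[:3,3],K(i),dist(i))[0][:,0]
def unproj(uv,z,i):
    n=cv2.undistortPoints(np.array(uv,float).reshape(-1,1,2),K(i),dist(i))[:,0]
    V=i["view"]; d=np.c_[n,np.ones(len(n))]@V[:3,:3]; c=-V[:3,:3].T@V[:3,3]
    return c+d*((z-c[2])/d[:,2])[:,None]
def down(yaw): return R.from_euler('z',yaw)*R.from_euler('x',np.pi)
def q(yaw): return down(yaw).as_quat()
E
python3 - <<'E'
from h import *
np.set_printoptions(precision=2,suppress=True)
i=bot.camera_info("top")
print("key,btn",unproj([(286,247)],85,i),unproj([(232,247)],110,i))
print("console corners",unproj([(214,225),(307,211),(319,277),(224,293)],80,i))
print("stand",unproj([(383,233),(405,234),(403,264),(380,262),(392,248)],40,i))
print("big",unproj([(393,280),(422,283),(416,324),(387,319)],40,i))
w=bot.camera_info("wrist");s=bot.state();V=np.array(w["view"]);c=-V[:3,:3].T@V[:3,3]
T=R.from_quat(s["tool_rot"]); print(w["vfov"],w["k1"],T.inv().apply(c-s["tcp_pos"]), (V[:3,:3]@T.as_matrix()))
E
```

```text
key,btn [[554.21 115.38  85.  ]] [[554.36 248.58 110.  ]]
console corners [[620.78 300.33  80.  ]
 [648.04  59.12  80.  ]
 [474.86  34.73  80.  ]
 [443.6  274.7   80.  ]]
stand [[ 591.19 -138.39   40.  ]
 [ 586.18 -196.51   40.  ]
 [ 506.11 -185.51   40.  ]
 [ 513.88 -125.64   40.  ]
 [ 549.86 -159.51   40.  ]]
big [[ 465.14 -156.55   40.  ]
 [ 454.06 -231.63   40.  ]
 [ 349.1  -208.38   40.  ]
 [ 365.2  -134.72   40.  ]]
71.9426378636758 -0.016606398268076583 [  68.66   -0.44 -181.65] [[ 0.    1.    0.  ]
 [-0.96  0.   -0.27]
 [-0.27 -0.    0.96]]
```

Checks: the small stand measures about 80x60 mm, and the console yaw is about 0.125, putting the lock near (554,113). Now a close wrist view.

```bash
cat > a.py <<'E'
from h import *
import pickle
out={}
def shot(n,p,yaw):
    bot.move_ptp(p,q(yaw)); bot.dwell(.3)
    i=bot.camera_info("wrist"); im=bot.capture("wrist"); out[n]=i
    cv2.imwrite(f"pics/{n}.png",im[:,:,::-1]); print(n,bot.state()["q"].round(3),bot.state()["clock"])
shot("lockA",[554,113,165],0.6)
shot("lockB",[574,133,195],0.9)
pickle.dump(out,open("cams.pkl","wb"))
for n in out:
    im=cv2.imread(f"pics/{n}.png"); u,v=proj([[554,113,80]],out[n])[0]; print(u,v)
    x0,y0=int(u-80),int(v-80); cv2.imwrite(f"pics/{n}_c.png",cv2.resize(im[y0:y0+150,x0:x0+160],None,fx=3.5,fy=3.5,interpolation=cv2.INTER_CUBIC)); print(n,"origin",x0,y0)
a=[cv2.imread(f"pics/{n}_c.png") for n in out]
cv2.imwrite("pics/lock_both.png",cv2.resize(np.hstack(a),(800,375)))
E
python3 a.py
```

```text
lockA [ 0.557 -0.053 -0.058  0.    -1.566  1.615] 2.7
lockB [ 0.568  0.011  0.06  -0.    -1.62   1.903] 3.4333
326.8390346251109 233.96221297172454
lockA origin 246 153
322.94551530626984 254.27175031148178
lockB origin 242 174
```

View pics/lockA_c.png

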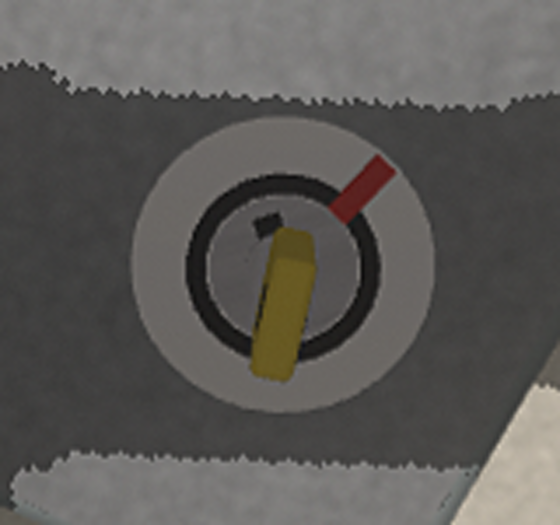

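View pics/lockB_c.png

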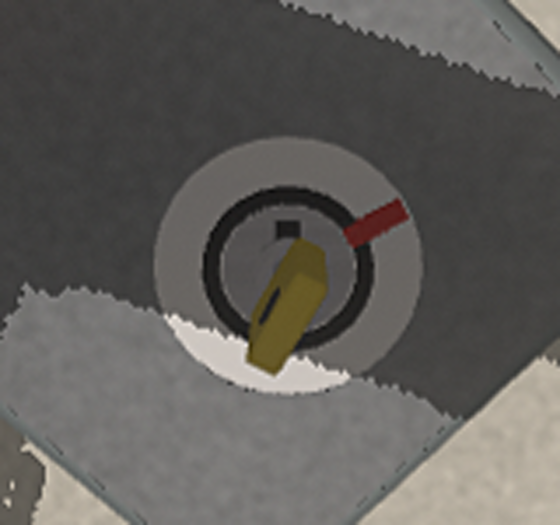

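Both views show the lock disc centre, the notch (A crop (268,225), B (288,230)), the red pointer and the yellow bow, slightly clockwise of the notch. Unprojecting them.

```bash
cat > m.py <<'E'
from h import *
import pickle
np.set_printoptions(precision=2,suppress=True)
C=pickle.load(open("cams.pkl","rb"))
O={"lockA":(246,153),"lockB":(242,174)}
P={"lockA":dict(c=[(283,264.5)],n=[(268,225)],sel=[(343,212),(386,166)],top=[(271,258),(317,266),(292,381),(252,372)]),
"lockB":dict(c=[(289,266)],n=[(288,230)],sel=[(352,240),(402,210)],top=[(290,272),(327,285),(276,376),(248,362)])}
for n in P:
    i=C[n]; g=lambda k,z:unproj(np.array(P[n][k])/3.5+O[n],z,i)
    c=g("c",80)[0]; a=lambda p:np.arctan2(p[1]-c[1],p[0]-c[0])
    nt=g("n",80)[0]; s=g("sel",82); t=g("top",125)
    e=(t[0]+t[1]-t[2]-t[3])/2; e2=t[0]-t[1]
    print(n,"c",c,"notch",a(nt),np.hypot(*(nt-c)[:2]),"sel",[a(x) for x in s],"bow",t.mean(0),np.arctan2(e[1],e[0]),np.hypot(*e[:2]),np.hypot(*e2[:2]))
    im=cv2.imread(f"pics/{n}.png"); h=cv2.cvtColor(im,cv2.COLOR_BGR2HSV); m=cv2.inRange(h,(22,110,50),(35,255,255))
    k,l,st,ce=cv2.connectedComponentsWithStats(m); j=[r for r in range(1,k) if np.hypot(*(ce[r]-np.array(O[n])-80))<30 and st[r,4]>100]
    M=np.isin(l,j)
    # silhouette fit of bow box
    from scipy.optimize import minimize
    def sil(p):
        x,y,w=p; B=np.array([[u,v,z] for u in(-13,13) for v in(-4.5,4.5) for z in(93,125)],float)
        W=np.c_[R.from_euler('z',w).apply(B*[1,1,0])[:,:2]+[x,y],B[:,2]]
        r=np.zeros(im.shape[:2],np.uint8); hull=cv2.convexHull(proj(W,i).astype(np.float32))
        cv2.fillConvexPoly(r,np.round(hull*16).astype(np.int32),1,shift=4,lineType=8); return r>0
    M2=cv2.morphologyEx(M.astype(np.uint8),cv2.MORPH_CLOSE,np.ones((5,5)))>0
    f=lambda p:(sil(p)^M2).sum()
    best=min((minimize(f,[c[0],c[1],w],method="Nelder-Mead",options=dict(initial_simplex=[[c[0],c[1],w],[c[0]+3,c[1],w],[c[0],c[1]+3,w],[c[0],c[1],w+.2]])) for w in (0.2,.4,.6)),key=lambda r:r.fun)
    print(" fit",best.x,best.fun,M2.sum())
E
python3 m.py
```

```text
lockA c [557.82 115.6   80.  ] notch 0.9547257507704786 10.159560597501262 sel [np.float64(-0.2184617992839908), np.float64(-0.18268811884432173)] bow [557.34 115.36 125.  ] 0.4185606833989552 24.19918748786371 9.19857395986029
 fit [557.98 116.2    0.46] 91.0 571
lockB c [557.82 115.34  80.  ] notch 0.9242079541223844 10.014752535161064 sel [np.float64(-0.23308191248123428), np.float64(-0.17699109856198225)] bow [557.28 115.72 125.  ] 0.44670054018854666 24.644237793522514 8.99806333116128
 fit [558.04 116.41   0.49] 101.0 515
```

```bash
cat > b.py <<'E'
from h import *
import pickle
out={};crops=[]
for n,p,yaw,T in [("stA",[550,-158,140],0.9,[550,-158,40]),("stB",[550,-158,140],-2.0,[550,-158,40]),("lockC",[557,115,170],-2.2,[557.8,115.5,80])]:
    bot.move_ptp(p,q(yaw)); bot.dwell(.3)
    i=bot.camera_info("wrist"); im=bot.capture("wrist")[:,:,::-1].copy(); out[n]=i; cv2.imwrite(f"pics/{n}.png",im)
    u,v=proj([T],i)[0]; x0,y0=int(u-66),int(v-66); print(n,x0,y0,bot.state()["clock"])
    crops.append(cv2.resize(im[y0:y0+132,x0:x0+132],(396,396),interpolation=cv2.INTER_CUBIC))
pickle.dump(out,open("cams2.pkl","wb"))
cv2.imwrite("pics/st.png",np.hstack(crops[:2])); cv2.imwrite("pics/lc.png",crops[2])
E
python3 b.py
```

```text
stA 260 164 4.925
stB 260 161 7.7333
lockC 260 166 9.15
```

View pics/st.png

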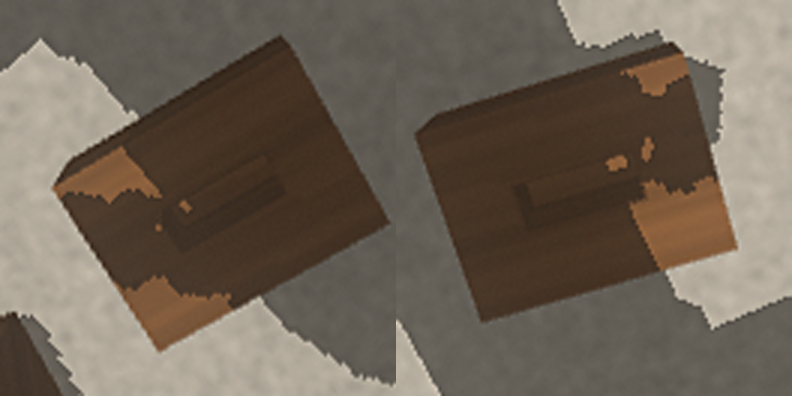

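View pics/lc.png

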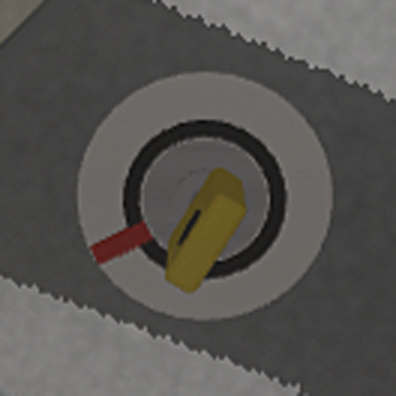

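Stand views: top-face corners in A (55,187),(292,50),(389,221),(160,352), in B (20,134),(288,53),(341,247),(87,321), with the slot along the long side. Lock C: disc centre (205,196), bow lit from behind.

```bash
python3 - <<'E'
from h import *
import pickle
np.set_printoptions(precision=2,suppress=True)
C=pickle.load(open("cams2.pkl","rb"))
for n,o,pts in [("stA",(260,164),[(55,187),(292,50),(389,221),(160,352),(165,213),(263,155),(286,193),(178,250)]),("stB",(260,161),[(20,134),(288,53),(341,247),(87,321),(119,185),(240,150),(247,188),(130,228)])]:
    p=unproj(np.array(pts)/3+o,40,C[n])[:,:2]
    t=p[:4]; a=t[1]-t[0]; b=t[2]-t[1]; c2=t[2]-t[3]; print(n,t.mean(0),p[4:].mean(0),np.linalg.norm(a),np.linalg.norm(b),np.linalg.norm(c2),np.arctan2(a[1],a[0]),np.arctan2(c2[1],c2[0]))
print(unproj(np.array([(205,196)])/3+(260,166),80,C["lockC"]), unproj(np.array([(244,205),(218,195),(168,280),(192,292)])/3+(260,166),125,C["lockC"]).mean(0))
print([bot.inverse_kinematics([557.8,115.5,100],q(w)).round(2) for w in (.95,.45,-.65)], [bot.inverse_kinematics([550,-158,60],q(w)) is not None for w in (-.13,-.13+np.pi)])
E
```

```text
stA [ 554.19 -163.85] [ 554.59 -163.15] 78.73111225016083 58.00261446353013 79.51575367821442 -0.14397140170407527 -0.12092329150567198
stB [ 553.34 -162.56] [ 552.79 -163.52] 79.62742828632459 59.13788383936252 79.30235426787301 3.004425539226759 3.010329350850497
[[556.29 115.45  80.  ]] [556.7  115.65 125.  ]
[array([ 0.56, -0.03, -0.15,  0.  , -1.45,  1.96]), array([ 0.56, -0.03, -0.15,  0.  , -1.45,  1.46]), array([ 0.56, -0.03, -0.15,  0.  , -1.45,  0.36])] [True, True]
```

```bash
cat >> h.py <<'E'
np.set_printoptions(precision=2,suppress=True)
def rep(t=""):
    s=bot.state(); w=R.from_quat(s["tool_rot"]).as_matrix()
    print(t,"t%.2f"%s["clock"],"p",s["tcp_pos"],"yaw %.3f"%np.arctan2(w[1,0],w[0,0]),"F",s["contact_force"],"M",s["wrist_torque"],"op %.3f gf %.1f"%(s["opening"],s["gripper_force"])); return s
E
python3 - <<'E'
from h import *
bot.move_ptp([557,115.5,150],q(.465)); bot.command_gripper(.45)
rep("above")
print(bot.movel([557,115.5,90.3],speed=60,force_limit=8)); bot.dwell(.2); rep("down")
for o in (.2,.16,.14,.12): bot.command_gripper(o); rep(o)
E
```

```text
above t11.94 p [557.02 115.5  150.02] yaw 0.465 F [-0.73 -0.23 -0.66] M [0.01 0.03 0.01] op 0.449 gf 0.0
False
down t13.28 p [557.18 115.58  90.71] yaw 0.465 F [ 0.86  0.02 -0.68] M [ 0.01 -0.02 -0.03] op 0.451 gf 0.0
0.2 t13.62 p [557.   115.5   90.32] yaw 0.465 F [-0.24  0.17 -0.43] M [0.02 0.01 0.02] op 0.196 gf 0.0
0.16 t13.84 p [557.   115.52  90.29] yaw 0.465 F [-0.39  0.08 -0.02] M [-0.04  0.05  0.03] op 0.164 gf 0.0
0.14 t14.06 p [557.   115.5   90.29] yaw 0.465 F [ 0.21 -0.21  0.16] M [ 0.04 -0.02  0.02] op 0.144 gf 0.0
0.12 t14.28 p [557.01 115.51  90.3 ] yaw 0.465 F [-0.18 -0.09 -0.24] M [-0.04 -0.   -0.01] op 0.118 gf 0.0
```

```bash
python3 - <<'E'
from h import *
for o in (.105,.0): bot.command_gripper(o); rep(o)
bot.dwell(.2);rep("grip")
bot.movel([557,115.5,91.3],speed=10); bot.dwell(.2); rep("lift1")
E
```

```text
0.105 t14.49 p [557.   115.48  90.28] yaw 0.465 F [0.43 0.47 0.73] M [ 0.04  0.01 -0.02] op 0.105 gf 0.0
0.0 t14.75 p [557.01 115.5   90.31] yaw 0.465 F [-0.13 -0.33  0.37] M [-0.01  0.    0.01] op 0.008 gf 0.0
grip t14.95 p [557.   115.52  90.31] yaw 0.465 F [0.24 0.24 0.2 ] M [-0.03 -0.    0.02] op -0.001 gf 0.0
lift1 t15.40 p [556.97 115.5   91.27] yaw 0.465 F [ 0.27 -0.04 -0.32] M [-0.    0.    0.04] op -0.002 gf 0.0
```

Nothing is between the pads, so I'll look.

```bash
python3 - <<'E'
from h import *
i=bot.camera_info("wrist"); im=bot.capture("wrist")[:,:,::-1]
print(proj([[557,115.5,80],[557,115.5,109],[557,115.5,90.3]],i))
j=bot.camera_info("scene"); s=bot.capture("scene")[:,:,::-1]; u,v=proj([[557,115.5,100]],j)[0].astype(int); print(u,v)
a=im[100:420,140:500]; b=cv2.resize(s[v-50:v+40,u-50:u+50],(356,320),interpolation=cv2.INTER_CUBIC)
cv2.imwrite("pics/miss.png",np.hstack([a,b]))
E
```

```text
[[326.61 263.58]
 [326.62 281.89]
 [326.62 269.48]]
349 210
```

View pics/miss.png

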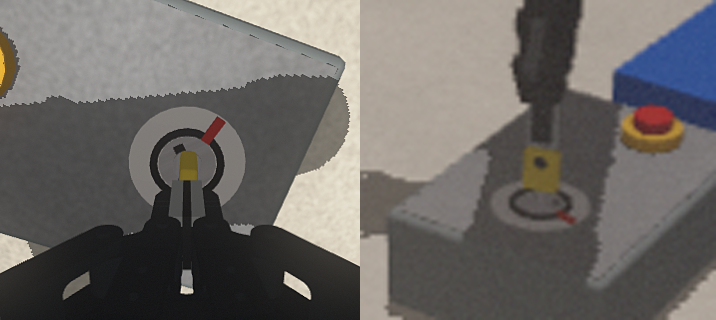

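The wrist crop shows the bow's +x end (about 328,265) with the shut fingertips covering the rest of it. The scene view shows the fingertips just above the bow. Before moving I'll check heights by projection.

```bash
python3 - <<'E'
from h import *
s=bot.state();T=R.from_quat(s["tool_rot"]); i=bot.camera_info("wrist");j=bot.camera_info("scene")
K0=np.array([557,115.5,0]); rz=R.from_euler('z',.46)
for n,x in (("bow+x",13),("bow-x",-13)):
    for z in (93,125): print(n,z,proj([rz.apply([x,0,0])+K0+[0,0,z]],i),proj([rz.apply([x,0,0])+K0+[0,0,z]],j))
for dz in (0,10,20,30,40):
    for x in (-11,0,11): p=s["tcp_pos"]+T.apply([x,0,-dz]); print("tip",dz,x,proj([p],i)[0],proj([p],j)[0])
im=bot.capture("wrist"); h=cv2.cvtColor(im,cv2.COLOR_RGB2HSV); m=cv2.inRange(h,(22,110,50),(35,255,255))
ys,xs=np.nonzero(m[200:330,270:390]); print("yellow",xs.min()+270,xs.max()+270,ys.min()+200,ys.max()+200)
print(im[240:330:4,322],sep="")
E
```

```text
bow+x 93 [[326.73 249.72]] [[354.6  213.62]]
bow+x 125 [[326.77 269.64]] [[355.16 202.66]]
bow-x 93 [[326.5  291.76]] [[344.69 212.25]]
bow-x 125 [[326.49 318.67]] [[345.11 201.31]]
tip 0 -11 [326.59 287.45] [345.42 212.94]
tip 0 0 [326.59 270.07] [349.61 213.51]
tip 0 11 [326.6  252.15] [353.81 214.09]
tip 10 -11 [326.59 294.64] [345.55 209.56]
tip 10 0 [326.6  276.47] [349.76 210.13]
tip 10 11 [326.6 257.7] [353.98 210.7 ]
tip 20 -11 [326.6 302.6] [345.69 206.15]
tip 20 0 [326.6  283.57] [349.91 206.72]
tip 20 11 [326.61 263.87] [354.15 207.28]
tip 30 -11 [326.6  311.48] [345.82 202.71]
tip 30 0 [326.6 291.5] [350.06 203.27]
tip 30 11 [326.61 270.78] [354.32 203.84]
tip 40 -11 [326.6  321.43] [345.96 199.25]
tip 40 0 [326.61 300.42] [350.22 199.8 ]
tip 40 11 [326.61 278.56] [354.49 200.36]
yellow 319 337 251 280
[[103 100 100]
 [ 37  35  35]
 [ 39  37  35]
 [109  92  34]
 [102  90  37]
 [102  88  35]
 [102  88  36]
 [103  88  36]
 [119 102  37]
 [120 104  39]
 [ 95  89  63]
 [ 83  84  83]
 [ 83  83  82]
 [ 83  85  84]
 [ 83  84  82]
 [ 83  84  83]
 [ 68  67  66]
 [ 67  66  65]
 [ 49  49  46]
 [ 51  51  49]
 [ 56  57  56]
 [ 61  61  59]
 [ 27  27  27]]
```

The bow's top face (z=125) is visible right up to the fingertips. Both views therefore put the tips near z=130, about 39 mm above the reported TCP. I'll calibrate with a gentle touch on the bow top.

```bash
python3 - <<'E'
from h import *
print(bot.movel([557,115.5,76],speed=12,force_limit=4)); rep("touch")
s=bot.state(); bot.movel(s["tcp_pos"]+[0,0,4],speed=60); bot.dwell(.1); rep("up")
E
```

```text
True
touch t16.18 p [557.17 115.44  86.15] yaw 0.465 F [-0.57 -0.16  4.74] M [ 0.13  0.2  -0.05] op -0.000 gf 2.2
up t16.53 p [556.97 115.39  89.75] yaw 0.465 F [ 0.49 -1.06  0.21] M [ 0.04 -0.01  0.03] op 0.001 gf 0.0
```

```bash
cat >> h.py <<'E'
DZ=38.9   # true fingertips sit this far above the reported TCP
E
python3 - <<'E'
from h import *
bot.command_gripper(.45)
print(bot.movel([557,115.5,90.3-DZ],speed=50,force_limit=6)); bot.dwell(.2); rep("down")
for o in (.2,.16,.14,.125): bot.command_gripper(o); rep(o)
E
```

```text
False
down t18.11 p [557.2  115.57  51.78] yaw 0.465 F [-0.99  0.46 -0.14] M [-0.01 -0.03  0.01] op 0.452 gf 0.0
0.2 t18.45 p [557.02 115.49  51.42] yaw 0.465 F [ 0.06 -0.39  0.69] M [-0.02 -0.04  0.03] op 0.201 gf 0.0
0.16 t18.67 p [556.99 115.49  51.39] yaw 0.465 F [-0.08  0.44  0.68] M [0.01 0.04 0.01] op 0.159 gf 0.0
0.14 t18.88 p [556.99 115.47  51.39] yaw 0.465 F [ 0.53  0.59 -1.69] M [-0.    0.02  0.01] op 0.141 gf 0.0
0.125 t19.10 p [557.03 115.51  51.42] yaw 0.465 F [ 0.18 -0.37 -0.21] M [-0.05 -0.03  0.  ] op 0.127 gf 0.1
```

```bash
python3 - <<'E'
from h import *
for o in (.11,.1,0): bot.command_gripper(o); rep(o)
E
```

```text
0.11 t19.32 p [557.   115.49  51.42] yaw 0.465 F [-0.14 -0.26  0.53] M [0.01 0.03 0.01] op 0.113 gf 0.1
0.1 t19.53 p [557.01 115.52  51.43] yaw 0.465 F [0.46 0.4  0.35] M [0.04 0.06 0.08] op 0.108 gf 13.5
0 t19.75 p [557.06 115.53  51.51] yaw 0.465 F [0.48 0.34 0.98] M [-0.03  0.03 -0.02] op 0.095 gf 59.0
```

```bash
cat >> h.py <<'E'
def load(n=6):
    L=[]
    for _ in range(n):
        bot.dwell(.01); s=bot.state(); L.append(np.r_[s["contact_force"],s["wrist_torque"]])
    return np.mean(L,0)
E
cat > turn.py <<'E'
from h import *
P=[557,115.5,51.4+.6]
bot.movel(P,speed=10); l0=load(); rep("lifted"); print(l0)
J=bot.inverse_kinematics(P,q(.465)); yaw=.465
tgt=[.3,.15]+list(np.arange(.1,-.46,-.08))
def go(w): bot.move_j(J+np.array([0,0,0,0,0,w-.465]))
for w in tgt:
    go(w); l=load(3); print("%.3f"%w,l,bot.state()["clock"])
    if abs(l[5])>.13 or np.linalg.norm(l[:3])>15: print("STOP");break
else:
    while w>-.9:
        w-=.015; go(w); l=load(4); print("%.3f"%w,l[5],l[:3],"%.2f"%bot.state()["clock"])
        if abs(l[5])>.115 or np.linalg.norm(l[:3])>15: print("STOP");break
rep()
E
python3 turn.py
```

```text
lifted t20.05 p [556.84 115.48  51.8 ] yaw 0.465 F [ 0.88  0.61 -0.62] M [0.04 0.01 0.01] op 0.099 gf 58.9
[ 0.07  0.15 -0.82  0.01 -0.01  0.  ]
0.300 [ 0.45 -0.34 -0.69 -0.02  0.01 -0.02] 20.3583
0.150 [ 0.31 -0.05 -0.45 -0.01  0.01 -0.01] 20.65
0.100 [ 0.05 -0.27 -1.06 -0.04  0.01  0.04] 20.925
0.020 [-0.12 -0.16 -0.43  0.   -0.    0.04] 21.2
-0.060 [ 0.24  0.32 -0.48  0.23 -0.03 -0.  ] 21.475
-0.140 [ 1.04  3.3  -1.49  1.27 -0.31  0.  ] 21.75
-0.220 [ 1.19  4.91 -1.48  1.81 -0.58  0.08] 22.025
-0.300 [ 2.37  4.73 -1.79  1.93 -0.71  0.04] 22.3
-0.380 [ 2.17  4.92 -2.58  1.87 -0.95  0.06] 22.575
-0.460 [ 2.95  4.84 -2.58  1.75 -1.15  0.09] 22.85
-0.475 0.05562723023551163 [ 3.27  4.21 -2.67] 23.13
-0.490 0.061338320651832326 [ 3.3   4.66 -2.61] 23.42
-0.505 0.05956813467616954 [ 3.41  4.36 -2.87] 23.70
-0.520 0.038028467956683666 [ 3.48  4.42 -2.75] 23.98
-0.535 0.051715460116347145 [ 3.51  4.29 -2.45] 24.27
-0.550 0.06211330109287919 [ 3.54  4.   -2.15] 24.55
-0.565 0.0835451359121391 [ 3.27  3.81 -2.71] 24.83
-0.580 0.07796845523770726 [ 3.49  4.14 -2.4 ] 25.12
-0.595 0.0557971546
[... 553 characters left out ...]
-2.76] 28.23
-0.760 0.0540964157666263 [ 4.89  3.7  -3.08] 28.52
-0.775 0.06365147343400782 [ 4.06  3.48 -3.1 ] 28.80
-0.790 0.09078044052554049 [ 5.13  3.41 -3.14] 29.08
-0.805 0.05798618820698874 [ 4.69  3.11 -3.37] 29.37
-0.820 0.07876880928496946 [ 4.04  3.68 -2.93] 29.65
-0.835 0.07557150737092189 [ 4.59  3.29 -2.5 ] 29.93
-0.850 0.04537656454826458 [ 4.73  3.11 -3.02] 30.22
-0.865 0.056876452091625306 [ 4.69  2.93 -2.68] 30.50
-0.880 0.05008014264800992 [ 5.01  3.44 -3.35] 30.78
-0.895 0.10085735051600832 [ 5.24  3.34 -3.53] 31.07
-0.910 0.07895799287193733 [ 5.61  3.63 -3.13] 31.35
 t31.35 p [558.4  116.38  52.35] yaw -0.907 F [ 5.21  3.67 -2.65] M [ 1.43 -2.1   0.11] op 0.097 gf 58.3
```

No clear stop was felt by yaw -0.91, which is past where it was predicted (about -0.61). I'll look before turning further.

```bash
python3 - <<'E'
from h import *
import pickle
i=bot.camera_info("wrist"); im=bot.capture("wrist")[:,:,::-1]; pickle.dump(i,open("c3.pkl","wb")); cv2.imwrite("pics/w3.png",im)
t=bot.capture("top")[:,:,::-1]; cv2.imwrite("pics/t3.png",t); s=bot.capture("scene")[:,:,::-1]
u,v=proj([[557,115.5,80]],i)[0]; x0,y0=int(u-80),int(v-80);print(x0,y0)
a=cv2.resize(im[y0:y0+160,x0:x0+160],(480,480),interpolation=cv2.INTER_CUBIC)
u,v=proj([[557,115.5,90]],bot.camera_info("scene"))[0].astype(int)
b=cv2.resize(s[v-48:v+48,u-32:u+32],(320,480),interpolation=cv2.INTER_CUBIC)
cv2.imwrite("pics/v3.png",np.hstack([a,b]))
E
```

```text
250 208
```

View pics/v3.png

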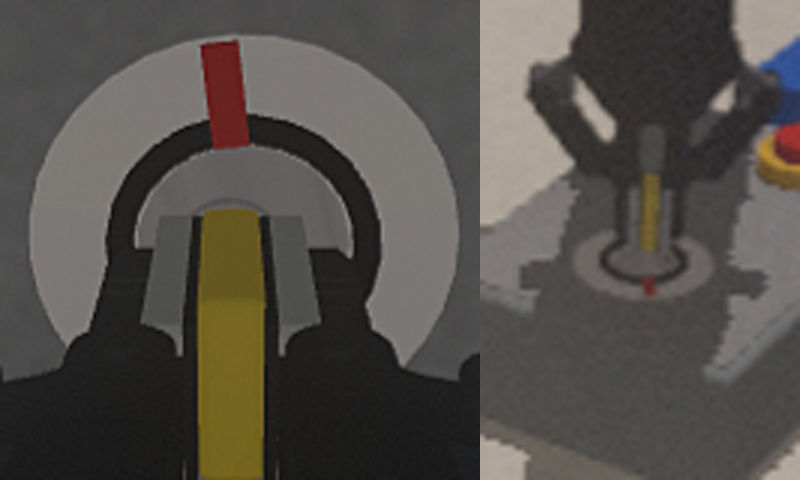

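The bow is still square in the grip, and the red pointer has swung along with the key (crop base (233,148), tip (220,42), disc spanning x 28..460). Measuring its angle.

```bash
python3 - <<'E'
from h import *
import pickle
i=pickle.load(open("c3.pkl","rb")); g=lambda p,z:unproj(np.array(p,float)/3+(250,208),z,i)
d=g([(28,225),(460,225),(246,36)],80); print(d)
s=g([(233,148),(220,42)],83); e=s[1]-s[0]; print(s,"dir",np.arctan2(e[1],e[0]))
for c in ([557,115.5],(d[0]+d[1])[:2]/2): print([np.arctan2(*(x[:2]-c)[::-1]) for x in s],[np.hypot(*(x[:2]-c)) for x in s])
b=g([(200,300),(264,300),(198,478),(263,478)],125);e=(b[0]+b[1]-b[2]-b[3]);print("bow",np.arctan2(e[1],e[0]),b.mean(0))
b=g([(200,210),(263,210)],93); print("bow base front",b,b.mean(0))
# original pointer directions
C=pickle.load(open("cams.pkl","rb"))
for n,o,p in (("lockA",(246,153),[(343,212),(386,166)]),("lockB",(242,174),[(352,240),(402,210)])):
    s=unproj(np.array(p)/3.5+o,83,C[n]);e=s[1]-s[0];print(n,"dir",np.arctan2(e[1],e[0]),[np.hypot(*(x[:2]-[557.2,115.5])) for x in s])
E
```

```text
[[587.14 135.28  80.  ]
 [530.28  90.62  80.  ]
 [578.44  87.4   80.  ]]
[[569.14 102.59  83.  ]
 [581.46  90.16  83.  ]] dir -0.7896580806430498
[np.float64(-0.8162697781944609), np.float64(-0.8030502849047987)] [np.float64(17.72377629962737), np.float64(35.21587591777059)]
[np.float64(-0.782014470092877), np.float64(-0.7861676739036427)] [np.float64(14.703221441562405), np.float64(32.19820518654194)]
bow -0.9134498428840738 [558.27 116.79 125.  ]
bow base front [[569.02 110.89  93.  ]
 [561.47 104.96  93.  ]] [565.24 107.92  93.  ]
lockA dir -0.135612545902478 [np.float64(19.73815742399588), np.float64(34.15456382080343)]
lockB dir -0.10979991447690357 [np.float64(19.149660150351416), np.float64(34.43398659772154)]
```

The pointer has moved about 0.62 rad. The 6 N tangential reaction pushes the key sideways in its play, which explains the angular lag, and the force has begun to climb since about -0.85. I'll carry on gently until it clearly rises above the friction level.

```bash
cat > turn2.py <<'E'
from h import *
P=[557,115.5,52.0]
J=bot.inverse_kinematics(P,q(-.91)); w=-.91
while w>-1.3:
    w-=.03; bot.move_j(J+np.array([0,0,0,0,0,w+.91])); l=load(8); print("%.3f"%w,"Mz %.3f"%l[5],l[:3],"|F| %.2f"%np.linalg.norm(l[:2]),"%.2f"%bot.state()["clock"])
    if l[5]>.135 or np.linalg.norm(l[:2])>11.5: print("STOP");break
rep()
E
python3 turn2.py
```

```text
-0.940 Mz 0.080 [ 6.12  3.69 -3.68] |F| 7.15 31.82
-0.970 Mz 0.095 [ 6.36  4.16 -3.78] |F| 7.60 32.13
-1.000 Mz 0.120 [ 6.88  4.65 -4.37] |F| 8.30 32.45
-1.030 Mz 0.156 [ 7.17  4.66 -4.42] |F| 8.55 32.77
STOP
 t32.77 p [558.88 116.81  52.37] yaw -1.026 F [ 7.48  4.97 -5.26] M [ 1.71 -2.64  0.12] op 0.097 gf 58.3
```

```bash
cat >> h.py <<'E'
def pointer(im,i,c=(557,115.5)):  # im BGR
    h=cv2.cvtColor(im,cv2.COLOR_BGR2HSV); m=cv2.inRange(h,(0,120,50),(8,255,255))|cv2.inRange(h,(172,120,50),(180,255,255))
    v,u=np.nonzero(m); p=unproj(np.c_[u,v],83,i)[:,:2]-c; r=np.hypot(*p.T); p=p[(r>15)&(r<38)]
    d=cv2.fitLine(p.astype(np.float32),cv2.DIST_L2,0,.01,.01).ravel(); a=p.mean(0)
    return len(p),np.arctan2(a[1],a[0]),np.arctan(d[1]/d[0])
E
python3 - <<'E'
from h import *
import pickle
C=pickle.load(open("cams.pkl","rb")); C.update(pickle.load(open("cams2.pkl","rb"))); C["w3"]=pickle.load(open("c3.pkl","rb"))
for n in("lockA","lockB","lockC","w3"): print(n,pointer(cv2.imread(f"pics/{n}.png"),C[n]))
i=bot.camera_info("wrist"); print(pointer(bot.capture("wrist")[:,:,::-1].copy(),i))
E
```

```text
lockA (150, np.float64(-0.14835329075721246), np.float32(-0.15126324))
lockB (112, np.float64(-0.1434985878107972), np.float32(-0.1391666))
lockC (130, np.float64(-0.15759895917891006), np.float32(-0.18081227))
w3 (438, np.float64(-0.7937463161945922), np.float32(-0.79577583))
(442, np.float64(-0.7959776991502027), np.float32(-0.8012369))
```

The pointer has gone from -0.15 to -0.80 and hasn't moved in the last 0.12 rad of turning, so the selector is at its stop. Now back anticlockwise to the notch.

```bash
cat > back.py <<'E'
from h import *
P=[557,115.5,52.0]
J=bot.inverse_kinematics(P,q(-1.03)); go=lambda w: bot.move_j(J+np.array([0,0,0,0,0,w+1.03]))
for w in (-.7,0.,.75): go(w); l=load(4); print(w,l)
while w<1.15:
    w+=.03; go(w); l=load(6); print("%.3f"%w,"Mz %.3f"%l[5],l[:3],"|F| %.2f"%np.linalg.norm(l[:2]),"%.2f"%bot.state()["clock"])
    if l[5]<-.06 or np.linalg.norm(l[:2])>3: print("STOP");break
rep()
i=bot.camera_info("wrist"); print(pointer(bot.capture("wrist")[:,:,::-1].copy(),i))
E
python3 back.py
```

```text
-0.7 [ 1.13  0.93 -0.69  0.42 -0.34  0.02]
0.0 [ 0.32 -0.15 -0.5  -0.02 -0.    0.01]
0.75 [ 0.02  0.3  -0.67 -0.   -0.01  0.01]
0.780 Mz 0.002 [ 0.26 -0.24 -0.49] |F| 0.36 35.09
0.810 Mz -0.019 [-0.07  0.26 -0.44] |F| 0.26 35.39
0.840 Mz -0.018 [ 0.42 -0.18 -0.6 ] |F| 0.46 35.69
0.870 Mz 0.012 [-0.12  0.1  -0.47] |F| 0.15 35.99
0.900 Mz 0.002 [-0.14  0.27 -0.27] |F| 0.30 36.29
0.930 Mz 0.007 [ 0.49 -0.38 -0.72] |F| 0.62 36.59
0.960 Mz -0.026 [ 2.4  -0.83 -1.53] |F| 2.54 36.89
0.990 Mz -0.042 [ 4.29 -1.87 -2.26] |F| 4.68 37.19
STOP
 t37.19 p [557.37 115.34  52.1 ] yaw 0.989 F [ 4.52 -2.42 -1.61] M [-0.63 -1.64 -0.08] op 0.100 gf 59.0
(300, np.float64(-0.7688929896769076), np.float32(-0.8799509))
```

The stop starts at about 0.945, matching the seen notch at 0.94. Drawing the key out with a force guard.

```bash
cat > lift.py <<'E'
from h import *
import sys
w=float(sys.argv[1]); P=[557,115.5,52.0]
J=bot.inverse_kinematics(P,q(w)); bot.move_j(J); print(load(6))
hit=False
for z in (54,56,58,62,68):
    hit=bot.movel([557,115.5,z],speed=20,force_limit=6); l=load(5); rep(f"z{z} {hit}")
    if hit: bot.movel(P,speed=30); print("back"); break
E
python3 lift.py 0.945
```

```text
[ 3.46 -1.36 -1.47 -0.58 -1.26 -0.02]
z54 False t37.83 p [556.91 115.32  54.2 ] yaw 0.945 F [ 2.12 -2.08 -0.83] M [-0.91 -0.8  -0.07] op 0.096 gf 59.2
z56 False t38.12 p [556.98 115.43  56.22] yaw 0.945 F [ 1.85 -2.51 -0.49] M [-0.9  -0.68 -0.02] op 0.094 gf 59.3
z58 False t38.42 p [557.06 115.57  58.25] yaw 0.945 F [ 1.93 -1.57  0.32] M [-0.79 -0.66 -0.  ] op 0.093 gf 59.3
z62 False t38.81 p [556.73 115.94  62.03] yaw 0.945 F [-0.12 -0.83 -0.91] M [ 0.   -0.02 -0.  ] op 0.098 gf 59.4
z68 False t39.30 p [556.98 115.53  68.02] yaw 0.945 F [-0.78  0.34 -0.4 ] M [ 0.04 -0.03  0.04] op 0.099 gf 59.4
```

```bash
cat > place.py <<'E'
from h import *
bot.movel([557,115.5,130],speed=150); rep("up")
w=-.132; X,Y=553.8,-163.3
bot.move_ptp([X,Y,75],q(w)); bot.dwell(.2); rep("above")
i=bot.camera_info("wrist"); cv2.imwrite("pics/p.png",bot.capture("wrist")[:,:,::-1][150:450,170:490])
hit=bot.movel([X,Y,36],speed=60,force_limit=6); rep(hit)
if not hit:
    hit=bot.movel([X,Y,14],speed=20,force_limit=6); bot.dwell(.1); rep(hit)
E
python3 place.py
```

```text
up t39.87 p [556.62 115.65 129.11] yaw 0.945 F [ 0.14  0.39 -0.31] M [ 0.02 -0.03 -0.02] op 0.093 gf 59.4
above t41.17 p [ 554.29 -162.17   75.27] yaw -0.130 F [ 0.12  0.11 -0.58] M [-0.02  0.01  0.01] op 0.095 gf 59.4
False t42.02 p [ 554.06 -163.42   36.38] yaw -0.132 F [ 0.58 -0.14 -0.62] M [-0.02 -0.04 -0.02] op 0.097 gf 59.4
False t43.37 p [ 553.9  -163.31   14.19] yaw -0.132 F [-0.17  0.66 -0.99] M [ 0.01 -0.02 -0.06] op 0.092 gf 59.4
```

The foot is 21 mm into the slot with no contact. Seating the key on its collar, then releasing.

```bash
python3 - <<'E'
from h import *
X,Y=553.8,-163.3
print(bot.movel([X,Y,9],speed=10,force_limit=4)); bot.dwell(.1); s=rep("seat")
bot.command_gripper(.15); rep("rel1"); bot.command_gripper(.4); bot.dwell(.2)
bot.movel([X,Y,80],speed=60); bot.movel([X-40,Y,150],speed=150); bot.dwell(.3); rep("clear")
i=bot.camera_info("wrist"); im=bot.capture("wrist")[:,:,::-1]; u,v=proj([[X,Y,40]],i)[0].astype(int)
sc=bot.capture("scene")[:,:,::-1]; a,b=proj([[X,Y,50]],bot.camera_info("scene"))[0].astype(int); c,d=proj([[557,115,90]],bot.camera_info("scene"))[0].astype(int)
L=[cv2.resize(im[max(0,v-75):v+75,u-75:u+75],(260,260)),cv2.resize(sc[b-50:b+50,a-50:a+50],(260,260)),cv2.resize(sc[d-50:d+50,c-40:c+60],(260,260))]
cv2.imwrite("pics/fin.png",np.hstack(L))
E
```

```text
True
seat t43.84 p [ 553.93 -163.36   11.38] yaw -0.132 F [-0.66 -0.13  5.39] M [ 0.27  0.18 -0.01] op 0.093 gf 60.3
rel1 t44.07 p [ 552.86 -163.12    9.72] yaw -0.132 F [ 0.64  0.69 -0.98] M [-0. -0.  0.] op 0.148 gf 0.0
clear t46.90 p [ 513.64 -163.27  149.05] yaw -0.132 F [0.6  0.31 0.22] M [ 0.01 -0.03  0.04] op 0.400 gf 0.0
```

View pics/fin.png

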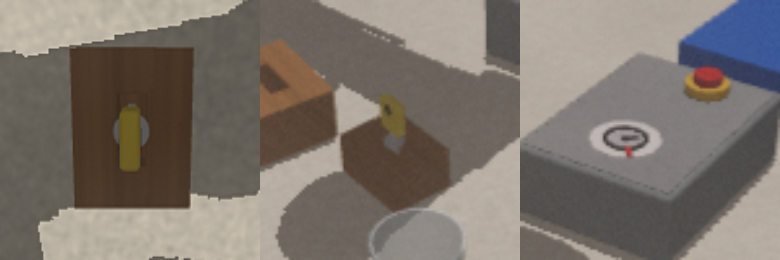

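The key stands on its collar in the small brown stand, upright over the slot (130,130). The pointer is still turned over and the button is out. Handing in.

```bash
python3 -c "
from station import bot
print(bot.sign_off())"
```

```text
the job is handed in; nothing more can be done
None
```

The job is handed in: the selector is at its stop, the key came out at the notch without forcing and stands upright in the small wooden stand, the stop button is unpressed, and I finished at about 47 s of the 72 s allowed.

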